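Sweep spare caster wheels through the gate into the storage slot

TASK

Three small caster wheels lie loose in the parts tray: with the fingertips push them one at a time through the green gate into the narrow slot behind it, until all three lie flat in the slot, fully past the gate. Push gently and keep the wheels down on the tray, no pinching or lifting; let each wheel clear the gate before the next one comes up to it. Leave the brass bushing, the red cup, the little motor and the other things on the bench where they stand.

Things in the scene. Friction and masses are not known exactly. Their poses are not given: they have to be found in the camera images.
- tray: white parts tray, fixed, 346 x 252 mm. Origin at the middle of the gate's entry, on the bench top; x runs from the loose area through the gate along the slot, z up. Floor 6 mm above the bench; all fences, jambs and slot walls only 8 mm high (tops 14 mm above the bench): fingertips 16 to 22 mm above the bench pass over them and still push wheels. Loose area: x -199 to 0, y -120 to 120 mm
- gate (a point): middle of the entry of the green gate, on the tray floor. Opening 38 mm wide, 10 mm deep along tray x; two green 45 degree funnel wings reach 20 mm in front of it, about 78 mm apart there. A wheel is fully past the gate when its centre is 26 mm or more beyond this point. Wheels and bushing start 55 to 165 mm in front of it, 60 mm or more apart between centres
- slot_end (a point): middle of the slot's closed end, on the tray floor, 128 mm beyond the gate's entry along tray x. The slot behind the gate is 38 mm wide and 118 mm long: three wheels in a row with 22 mm to spare; a wheel pushed in moves those ahead of it along. Red cup and motor stand on the tray at either side of the slot, about 74 mm from its middle line
- wheel1_center (a point): centre of a caster wheel, half-way up (10 mm above its underside)
- wheel2_center (a point): centre of a caster wheel, half-way up (10 mm above its underside)
- wheel3_center (a point): centre of a caster wheel, half-way up (10 mm above its underside)
- wheel1: caster wheel lying flat in the tray: black tyre, orange hub, 32 mm diameter, 20 mm tall, 20 to 45 g. Frame origin at the centre of its underside, z up; its yaw means nothing
- wheel2: caster wheel lying flat in the tray: black tyre, orange hub, 32 mm diameter, 20 mm tall, 20 to 45 g. Frame origin at the centre of its underside, z up; its yaw means nothing
- wheel3: caster wheel lying flat in the tray: black tyre, orange hub, 32 mm diameter, 20 mm tall, 20 to 45 g. Frame origin at the centre of its underside, z up; its yaw means nothing
- bushing: brass bushing standing upright among the wheels in the loose area, to be left alone: 24 mm diameter foot, 18 mm body, 40 mm tall, 90 g. Origin at the centre of its underside
- cup: red plastic cup, 52 mm diameter, 42 mm tall, standing on the tray beside the slot; leave alone. Origin at the centre of its underside
- motor: small steel motor with upright shaft, 34 mm diameter, 50 mm tall with its shaft, standing on the tray at the other side of the slot; leave alone. Origin at the centre of its underside
- screwdriver: red-handled screwdriver, 200 mm, lying on the bench on the robot's right; leave alone
- spray: yellow spray can, 58 mm diameter, 190 mm tall, standing on the bench on the robot's right; leave alone. Origin at the centre of its underside
- battery: blue battery pack, 70 x 140 x 22 mm, lying on the bench on the robot's right; leave alone. Origin at the centre of its underside

How it is judged:
By the outcome, as a careful person would: the job done as asked, in the order asked, and still so for the second after the job is handed in, with the robot touching nothing.
It also fails if it takes over 72 s, if anything falls off the work surface, if the arm or the gripper's body presses on something with over 40 N, if the wrist force passes 120 N, or if a joint passes its speed limit or range.

ROBOT

A 6-joint arm with a two-finger parallel gripper is mounted at the origin on the work surface. World frame = base frame: x ahead of the robot, y to its left, z up, the work surface at z = 0. Lengths are in m, angles in rad, forces in N, time in s.
With the tool pointing down it reaches from about 0.375 to 0.925 m from the base axis. Payload 5.7 kg.
Tool frame: the origin (TCP) lies midway between the tips of the shut fingers; the grasp point (between the pads) lies 19 mm behind it (bot.hold_point_z is the distance from the TCP to the grasp point, in m); z points along the fingers, y is the line along which they close (so a half turn about z gives the same grasp; the last joint's range is limited). The gripper opens to 88 mm and grips with 3 to 60 N. Pads are 20 mm wide; open, the fingers measure 115 mm over their backs; the gripper's body (75 mm by 178 mm) begins 61 mm behind the grasp point.
Start: joints at [1.085, 0.359, 1.51, -0, 1.272, -0.115], TCP at [0.217, 0.559, 0.223] pointing down, gripper open.
Joint ranges: [-2.97, 2.97], [-1.01, 2.36], [0.21, 2.38], [-0.96, 4.11], [0.2, 2.71], [-2.98, 2.98]. Speed limits (rad/s): [2.39, 2.39, 3.14, 3.14, 3.14, 3.14].

INTERFACE

Orientations are given as [roll, pitch, yaw] about the fixed x, y, z axes, in that order (R = Rz(yaw) Ry(pitch) Rx(roll)).
In Python, from cell import bot gives the robot as it stands. The module is installed in compiled form; this text tells all that it offers. Calls block until the motion is done:
- bot.goto(position, orientation): joint-space move of the TCP to a pose.
- bot.servo_line(position, speed=0.15, ori=None, guard=None): straight line of the TCP; ori=None keeps the orientation; speed is the mean speed in m/s. With guard (N) it stops when the force on the tool has changed by that much, and returns True; else False.
- bot.move_j(angles): joint-space move.
- bot.set_gripper(opening, grip_force=None): finger opening in m; grip_force is the grip in N (None keeps the last); returns when the fingers have stopped.
- bot.wait(seconds).
- bot.ik(position, orientation): joint angles nearest the present ones, or None.
- bot.snapshot(name): name is "scene" or "top" or "wrist"; returns the picture (384x512x3 uint8, red, green, blue); there is no depth.
- bot.get_calibration(name): a dict with "K" (3x3 intrinsics, pixels), "rvec" (rotation vector, rad) and "tvec" (3), from world to camera coordinates, as OpenCV has them. Camera axes: x right, y down, z forward; pixel columns grow to the right and rows downward; lengths in m; the calibration is good to about 2 mm. A picture is of the moment at which its call begins: read the wrist's pose just before it. get_calibration takes no time and is no camera call; for the wrist camera it gives the pose at the moment of the call.
A pose or a line that the arm cannot do raises bot.MotionError and nothing moves.
- bot.finish_job(): hands the job in; it is judged then, once.
Trained networks look in the newest picture that a camera, given by its name, has taken for a name from the list of things; names that differ only in an ending like _2 or _b are one class to them, and where a whole thing is asked for, a point or a joint stands for the part that bears it (a point fixed in the world has none). Each returns a list of dicts, best first, with "p" (0 to 1); they miss things now and then, are a little off and sometimes report something else, mostly with a low value. They report only what shows in the picture. A call takes as long as a camera call.
- bot.look_for(camera, thing): "xy" ([column, row] in pixels, amid what is visible of it).
Readings, each from a call of its own:
- bot.get_clock(): time.
- bot.get_qpos(): joint angles.
- bot.get_qvel(): joint speeds.
- bot.get_joint_efforts(): joint torques, N m.
- bot.get_eef_pos(): TCP position.
- bot.get_ee_rot(): TCP orientation.
- bot.get_force(): force on the tool from outside, world axes, zero at the start.
- bot.get_moment(): the same for the moment, N m.
- bot.get_grip_width(): finger opening in m.
- bot.get_grasp_force(): force on a finger pad.
Only numpy, scipy, OpenCV 4.12 (cv2) and the standard library are available. Lean on these libraries where they do the work, as an engineer would, in place of code of your own. Each camera call takes 0.05 s, during which the arm holds its last target. There are 200 camera calls.

## Working session

There is one attempt and no reset: what is moved stays moved. The work goes in short steps, each a Python script; the robot and the scene stay as the last script left them, time stands still between calls to the robot, and variables do not carry over. Pictures are saved under pics/ and viewed, at most 10 in all, crops included, and the job is handed in when it is done.

```bash
mkdir -p pics
cat > h.py <<'E'
import numpy as np, cv2
from cell import bot
def snap(c,f=None):
    im=bot.snapshot(c)
    if f: cv2.imwrite('pics/'+f,im[:,:,::-1])
    return im
def ray(c,xy,z):
    k=bot.get_calibration(c);R=cv2.Rodrigues(np.array(k['rvec'],float))[0];t=np.array(k['tvec'],float).ravel()
    u=cv2.undistortPoints(np.array([[xy]],float),np.array(k['K'],float),None)[0,0]
    d=R.T@np.array([u[0],u[1],1]);o=-R.T@t
    return o+d*(z-o[2])/d[2]
E
python3 - <<'E'
from h import *
snap('top','top1.png');snap('scene','scene1.png')
for n,z in [('gate',.006),('slot_end',.006),('wheel1',.016),('bushing',.026),('cup',.027),('motor',.03),('tray',.006),('spray',.1)]:
    for d in bot.look_for('top',n)[:4]: print(n,np.round(d['xy'],1),round(d['p'],2),ray('top',d['xy'],z).round(4))
print(bot.get_clock(),bot.get_ee_rot())
E
```

```text
gate [206.8 171.4] 0.76 [0.6105 0.0331 0.006 ]
slot_end [207.9 174.3] 0.63 [0.601  0.0296 0.006 ]
slot_end [369.2 199.4] 0.26 [ 0.5124 -0.4768  0.006 ]
wheel1 [216.3 129.4] 0.64 [0.7466 0.0025 0.016 ]
wheel1 [205.4 176.6] 0.61 [0.5912 0.0364 0.016 ]
wheel1 [177.7 164. ] 0.45 [0.6334 0.1242 0.016 ]
wheel1 [228.8 158.1] 0.42 [ 0.6504 -0.0373  0.016 ]
bushing [190.6 135.4] 0.42 [0.7243 0.0834 0.026 ]
bushing [174.4 164.3] 0.38 [0.6299 0.1329 0.026 ]
cup [226.9 188.9] 0.75 [ 0.5482 -0.0317  0.027 ]
motor [184.  202.7] 0.67 [0.5061 0.1002 0.03  ]
tray [205.6 169.6] 0.68 [0.6165 0.037  0.006 ]
spray [346.7 159.8] 0.7 [ 0.6161 -0.3943  0.1   ]
0.5 [-3.14141907e+00 -8.64238262e-06  2.77079756e+00]
```

View pics/top1.png

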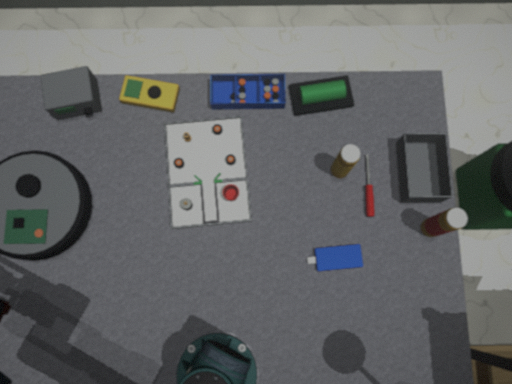

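The top view shows the wheels near (217,129), (230,159) and (179,162), with the bushing at (187,137). The gate is near (208,181) and the slot runs toward the robot. I'll take a closer look with the wrist camera.

Run:
```python
from h import *
for p in [(217,129),(230,159),(179,162),(187,137),(208,181),(210,221),(167,124),(241,119)]: print(p,ray('top',p,.01).round(3))
for z in (.42,.38,.34,.3):
    try: bot.goto([.60,.035,z],[3.14159,0,1.5708]); print(z);break
    except bot.MotionError as e: print(e)
k=bot.get_calibration('wrist');R=cv2.Rodrigues(np.array(k['rvec'],float))[0];print(-R.T@np.array(k['tvec']).ravel(),R[2],k['K'])
im=snap('wrist','w1.png')
for n,z in [('gate',.006),('slot_end',.006),('wheel1_center',.016),('wheel1',.016),('bushing',.026),('cup',.027),('motor',.03)]:
    for d in bot.look_for('wrist',n)[:4]: print(n,np.round(d['xy'],1),round(d['p'],2),ray('wrist',d['xy'],z).round(4))
print(bot.get_clock(),bot.get_qpos())
```

```text
(217, 129) [0.75  0.001 0.01 ]
(230, 159) [ 0.649 -0.041  0.01 ]
(179, 162) [0.642 0.121 0.01 ]
(187, 137) [0.724 0.097 0.01 ]
(208, 181) [0.578 0.029 0.01 ]
(210, 221) [0.451 0.022 0.01 ]
(167, 124) [0.769 0.162 0.01 ]
(241, 119) [ 0.783 -0.077  0.01 ]
0.42
[0.60081495 0.10909616 0.58176244] [-8.31260899e-04 -2.65098396e-01 -9.64221007e-01] [[291.64615896   0.         255.1619301 ]
 [  0.         291.64615896 187.98077183]
 [  0.           0.           1.        ]]
gate [263.2 140.7] 0.8 [0.6162 0.0468 0.006 ]
gate [200.3 114.8] 0.74 [0.4953 0.096  0.006 ]
slot_end [259.7 141.1] 0.91 [0.6094 0.0459 0.006 ]
wheel1_center [278.3 188.9] 0.49 [ 0.6471 -0.0488  0.016 ]
wheel1 [279.9 187.7] 0.7 [ 0.6504 -0.0465  0.016 ]
bushing [320.7 111.8] 0.66 [0.7216 0.1013 0.026 ]
cup [222.9 189.4] 0.97 [ 0.5369 -0.0471  0.027 ]
cup [259.9 140. ] 0.65 [0.6097 0.0497 0.027 ]
motor [202.7 113.4] 0.58 [0.5046 0.0984 0.03  ]
motor [259.7 140.6] 0.42 [0.6093 0.0488 0.03  ]
3.3083 [-5.62739192e-02  2.52756048e-01  1.19218634e+00  2.88919275e-05
  1.69670921e+00 -5.66293518e-02]
```

View pics/w1.png

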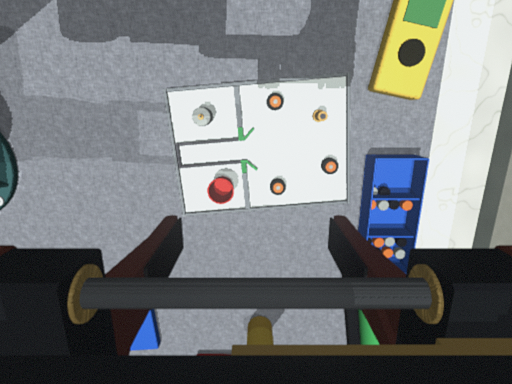

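The wrist view shows the wheels at (275,101), (330,166) and (278,187), the bushing at (320,115) and the gate at about (245,150). The slot runs left toward (182,153). Next is a closer picture with colour segmentation.

```bash
cat >> h.py <<'E'
def toplane(c,im,z,x0=.42,x1=.82,y0=-.15,y1=.2,s=1000):
    # rectified: row = (x1-x)*s, col=(y1-y)*s
    k=bot.get_calibration(c)
    P=np.array([[x1,y1,z],[x1,y0,z],[x0,y0,z],[x0,y1,z]],float)
    px=cv2.projectPoints(P,np.array(k['rvec'],float),np.array(k['tvec'],float),np.array(k['K'],float),None)[0].reshape(-1,2)
    W,H=int((y1-y0)*s),int((x1-x0)*s)
    M=cv2.getPerspectiveTransform(px.astype(np.float32),np.float32([[0,0],[W,0],[W,H],[0,H]]))
    return cv2.warpPerspective(im,M,(W,H),flags=cv2.INTER_CUBIC)
def blobs(im,lo,hi,c,z,amin=15):
    h=cv2.cvtColor(im,cv2.COLOR_RGB2HSV);m=cv2.inRange(h,np.array(lo),np.array(hi))
    n,l,st,ce=cv2.connectedComponentsWithStats(m)
    return [(st[i,4],ray(c,ce[i],z)[:2]) for i in range(1,n) if st[i,4]>=amin]
E
python3 - <<'E'
from h import *
bot.goto([.615,.012,.24],[3.14159,0,1.5708])
im=snap('wrist')
r=toplane('wrist',im,.014); cv2.imwrite('pics/r1.png',cv2.resize(r,None,fx=1.5,fy=1.5)[:,:,::-1])
print('hub',[(a,p.round(4)) for a,p in blobs(im,(5,120,100),(18,255,255),'wrist',.026)])
print('green',[(a,p.round(4)) for a,p in blobs(im,(50,90,50),(80,255,255),'wrist',.014)])
h=cv2.cvtColor(r,cv2.COLOR_RGB2HSV);m=cv2.inRange(h,np.array((0,0,170)),np.array((180,50,255)))
m=cv2.morphologyEx(m,cv2.MORPH_CLOSE,np.ones((25,25)))
cs=max(cv2.findContours(m,cv2.RETR_EXTERNAL,cv2.CHAIN_APPROX_NONE)[0],key=cv2.contourArea)
b=cv2.boxPoints(cv2.minAreaRect(cs));print(cv2.minAreaRect(cs));print(np.c_[.82-b[:,1]/1000,.2-b[:,0]/1000].round(4))
E
```

```text
hub [(np.int32(193), array([0.6373, 0.1215])), (np.int32(154), array([ 0.7474, -0.    ])), (np.int32(137), array([ 0.6457, -0.0424])), (np.int32(174), array([ 0.9057, -0.0793])), (np.int32(15), array([ 0.8411, -0.0768]))]
green [(np.int32(192), array([0.5773, 0.0617])), (np.int32(181), array([ 0.583 , -0.0007]))]
((174.5, 199.0), (398.0, 349.0), 90.0)
[[ 0.82   0.2  ]
 [ 0.82  -0.149]
 [ 0.422 -0.149]
 [ 0.422  0.2  ]]
```

View pics/r1.png

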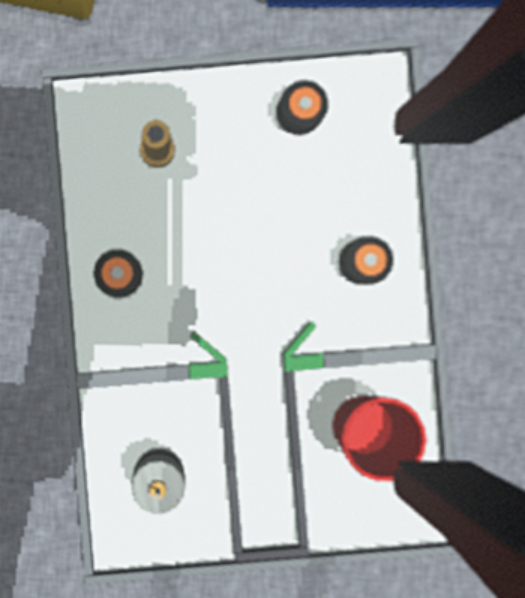

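```bash
cat >> h.py <<'E'
G=np.array([.581,.0293]);A=.075
ux=np.array([-np.cos(A),-np.sin(A)]);uy=np.array([np.sin(A),-np.cos(A)])
w=lambda tx,ty,z:[*(G+tx*ux+ty*uy),z]
t=lambda p:np.array([(p-G)@ux,(p-G)@uy])
ZP,ZS,OFF=.017,.075,.0232
L1=[np.pi,0,np.pi/2+A];L2=[np.pi,0,A]
def push(a,b,ori,v=.07,clear=.015):
    """push a wheel centre from a to b (tray coords), cradled by the two tips"""
    a,b=np.array(a),np.array(b);d=(b-a)/np.linalg.norm(b-a)
    s=a-d*(OFF+clear);e=b-d*OFF
    bot.goto(w(*s,ZS),ori);bot.servo_line(w(*s,ZP),.12)
    bot.servo_line(w(*e,ZP),v)
    print('F',np.round(bot.get_force(),1))
    e2=e-d*.012
    bot.servo_line(w(*e2,ZP),.1);bot.servo_line(w(*e2,ZS),.2)
def look(f=None):
    bot.goto([.615,.012,.24],[np.pi,0,np.pi/2]);im=snap('wrist')
    if f: cv2.imwrite('pics/'+f,cv2.resize(toplane('wrist',im,.014),None,fx=1.5,fy=1.5)[:,:,::-1])
    for a,p in blobs(im,(5,120,100),(18,255,255),'wrist',.026): print('hub',a,(t(p)*1000).round(1))
    print('clock',bot.get_clock())
E
python3 - <<'E'
from h import *
c=t(np.array([.6457,-.0424]));print(c)
bot.set_gripper(.018)
push(c,[c[0],0],L1)
push([c[0],0],[.045,0],L2)
look('r2.png')
E
```

```text
[-0.05914566  0.07634639]
F [ 0.7  0.7 -1. ]
F [ 0.6  0.4 -0.4]
hub 192 [-62.2 -87.7]
hub 163 [43.9 -0.7]
hub 152 [-162.5   41.8]
hub 15 [-250.   124.4]
hub 170 [-313.9  132.2]
clock 14.9083
```

View pics/r2.png

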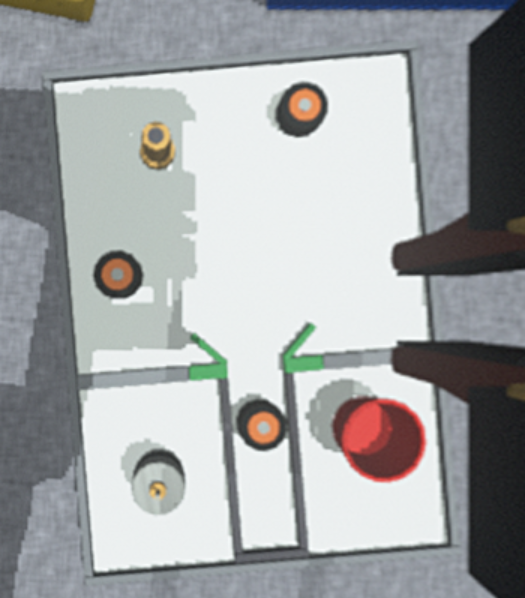

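The first wheel is in the slot at (263,427), 44 mm past the gate, and nothing else has moved. Now the other two.

Run:
```python
from h import *
push([-.0625,-.0877],[-.0625,0],L1)
push([-.0625,0],[.042,0],L2)
look()
push([-.163,.0418],[-.163,0],L1)
push([-.163,0],[.041,0],L2)
look('r3.png')
```

```text
F [ 0.5  0.5 -0.7]
F [ 0.3 -0.   0.2]
hub 170 [41.  -0.7]
hub 168 [72.9 -0.8]
hub 152 [-162.5   41.8]
hub 15 [-250.   124.4]
hub 170 [-314.   132.1]
clock 24.725
F [-0.4 -0.5 -0.1]
F [ 0.6 -0.4  0. ]
hub 166 [39.9 -0.7]
hub 169 [72.  -0.8]
hub 171 [104.   -0.6]
hub 15 [-250.   124.4]
hub 169 [-314.   132.2]
clock 35.3667
```

View pics/r3.png

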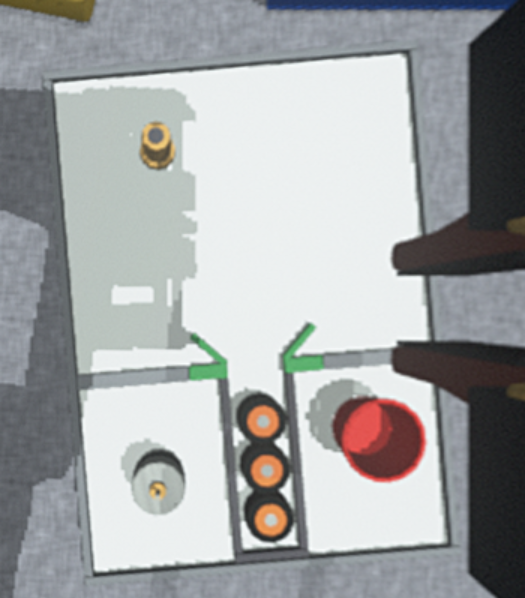

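All three wheels lie in the slot at (263,421), (267,470) and (270,519), which is 40, 72 and 104 mm past the gate. The bushing, cup and motor haven't moved.

```bash
python3 -c "
from cell import bot
print(bot.finish_job())"
```

```text
the job is handed in; nothing more can be done
None
```

All three wheels lie flat in the slot, 40, 72 and 104 mm past the gate; the bushing, cup and motor show no movement in the last picture, and the job was handed in at about 35 s of the 72 s limit.

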